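Clamp an offcut by turning a hemmed-in wing nut

ROBOT

A 7-joint arm with a two-finger parallel gripper is mounted at the origin on a cart in front of the work surface, level with it; the furniture and walls round the work are solid. World frame = base frame: x ahead of the robot, y to its left, z up, the work surface at z = 0. Lengths are in m, angles in rad, forces in N, time in s.
With the tool pointing down it reaches from about 0.425 to 0.825 m from the base axis. Payload 3.6 kg.
Tool frame: the origin (TCP) lies where the fingers leave the gripper's body, on its centre line; the fingertips stand 73 mm ahead of it and the grasp point (between the pads) lies 54 mm ahead of it; x points along the fingers, y is the direction in which the jaws open and shut, and the axes are right-handed (so a half turn about x gives the same grasp; the last joint's range is limited). The gripper opens to 85 mm and grips with 20 to 120 N. Pads are 22 mm wide; open, the fingers measure 114 mm over their backs; the gripper's body (76 mm by 85 mm) begins 54 mm behind the grasp point. The pads swing forward as they close: fully open they stand 13 mm farther back than shut.
Start: joints at [1.089, 0.615, -0.013, 1.423, 0.008, 1.103, -0.04], TCP at [0.286, -0.584, 0.304] pointing down, gripper open.
Joint ranges: [-3.12, 3.12], [-0.3, 2.06], [-1.34, 1.32], [0.26, 2.42], [-1.36, 4.5], [0.01, 1.98], [-2.84, 2.84]. Speed limits (rad/s): [2.79, 2.79, 3.14, 3.14, 3.14, 3.14, 3.14].

INTERFACE

Orientations are given as a unit quaternion [x, y, z, w].
In Python, from station import arm, snapshot, camera_info, ticket gives the robot as it stands. Calls block until the motion is done:
- arm.movep(position, orientation): joint-space move of the TCP to a pose.
- arm.line_to(position, velocity=0.15, ori=None): straight line of the TCP; ori=None keeps the orientation; velocity is the mean speed in m/s.
- arm.move_j(angles): joint-space move.
- arm.move_gripper(opening, effort=None): opening from 0.0 (shut) to 1.0 (fully open); effort is the grip in N (None keeps the last); returns when the fingers have stopped.
- arm.pause(seconds).
- arm.ik(position, orientation): joint angles nearest the present ones, or None.
- snapshot(name): name is "scene" or "top" or "wrist"; returns the picture (400x640x3 uint8, blue, green, red); there is no depth.
- camera_info(name): a dict with "fx", "fy", "cx", "cy" (pixels), "R" (3x3) and "t" (3): a world point X has camera coordinates R X + t; the wrist camera has in their place "T_tool_cam" (4x4, takes a point from camera to tool coordinates, whose origin is the TCP and whose axes are the tool frame's). Camera axes: x right, y down, z forward; pixel columns grow to the right and rows downward; lengths in m; the calibration is good to about 2 mm. A picture is of the moment at which its call begins: read the wrist's pose just before it. camera_info takes no time and is no camera call.
A pose or a line that the arm cannot do raises arm.MotionError and nothing moves.
- ticket.finish_job(): hands the job in, once; it reports no verdict.
Readings, each from a call of its own:
- arm.read_time(): time.
- arm.read_joint_positions(): joint angles.
- arm.read_dq(): joint speeds.
- arm.read_effort(): joint torques, N m.
- arm.read_tool_pos(): TCP position.
- arm.read_eef_rot(): TCP orientation.
- arm.read_ft_force(): force on the tool from outside, world axes, zero at the start.
- arm.read_wrist_torque(): the same for the moment, N m.
- arm.read_opening(): opening from 0.0 (shut) to 1.0 (fully open).
Only numpy, scipy, OpenCV 4.12 (cv2) and the standard library are available. Lean on these libraries where they do the work, as an engineer would, in place of code of your own. Each camera call takes 0.05 s, during which the arm holds its last target.

TASK

Slide the wood offcut along the channel of the clamping jig until it is fully home against the dark steel end stop. Then tighten the brass three-winged nut clockwise, in short strokes in the gap that the two guide posts leave, until the blue strap holds the offcut firmly - stop once the nut clearly takes about twice its running effort, and do not crush the wood. Do not lean on the guide posts, and leave the other things on the bench where they are.

Things in the scene. Friction and masses are not known exactly. Their poses are not given: they have to be found in the camera images.
- clamp_jig: Plywood clamping jig fixed to the bench, board 190 x 215 x 18 mm. Origin on the bench top; jig +y runs along its channel away from the end stop, +x from the channel towards the nut. In its frame: channel centre line x = -45 mm, between two low aluminium fences 65 mm apart (10 mm thick, tops at 40 mm, y = -60 to 140 mm); threaded stud, 9 mm, upright at x = 40, y = 0.
- wood_block: Loose pine offcut, 62 x 120 x 38 mm, 0.11 to 0.21 kg, the work to be clamped. It lies in the channel, its 120 mm length along it, 30 to 55 mm short of the end stop. Origin: centre of its underside; +y is its length, away from the stop: its open end, where it can be pushed, is 60 mm from the origin.
- block_centre (a point): Centre of the wood offcut, half-way up (19 mm over its underside).
- stop_face (a point): Point on the face of the dark steel end stop (85 mm wide, 16 mm thick, top 48 mm above the bench), on the channel's centre line, 42 mm above the bench. Axes as the jig: +y points along the channel to the offcut. The offcut is home when block_centre is 60 mm from here along +y.
- packing_plate: White plate that floors the channel and carries the offcut, 65 x 186 mm, 14 mm thick, let into the jig's board and fixed; its height differs from one set-up to the next (top 21 to 23.5 mm above the bench). Origin: centre of its underside.
- clamp_strap: Blue steel strap, 10 mm thick, 30 mm wide (92 mm at its heel, behind the stud, in which the guide posts run), crossing over the channel at jig y = -15 to 15 mm. Origin: stud axis, strap's underside. A worn black rubber pad, 22 mm round, under its free end, 85 mm from the stud, presses on the offcut. The nut drives it down 8 mm a turn; the pad starts a few mm above the offcut.
- guide_posts: Two fixed upright steel posts, 12 mm in diameter, tops 125 mm above the bench, each 41 mm from the stud's axis, behind it: jig x = 63.5, y = -33.6 and +33.6 mm. Origin: stud axis, 18 mm above the bench. Seen from the stud they stand 125 degrees either side of the direction to the channel (jig -x), on which side there is room for a fingertip over the strap. Touch them with less than 15 N.
- wing_nut: Brass nut with three upright wings 120 degrees apart, one along its +x. Wings 6 to 7 mm thick, reaching 32 mm from the axis; their lower edge is 8 mm above the origin, their upper edge 20 mm near the root and 29 mm at the tip. Hub 11 mm radius, top 14 mm above the origin. Origin: on the axis, 1.5 mm above the strap's top; it turns and sinks with the nut. The stud stands up in its middle.
- nut_centre (a point): Point on the nut's axis, 20 mm above its origin, level with the upper half of its wings; turns with it (+x along a wing). The nut can be pushed round by closed fingertips put down between two wings, 24 mm from the axis, tips 9 mm below this point; two posts and three wings allow about 150 degrees a stroke.
- nut_wing (a point): Outer edge of one of the three wings, 29 mm from the nut's axis, at the height of nut_centre. Turning clockwise seen from above tightens. Free running takes about 0.09 N m (3.5 N at 25 mm from the axis); once the pad bears on the wood this rises by some 0.25 N m per radian. 0.17 to 0.22 N m in all (7 to 9 N at 25 mm) is firm; from 0.3 N m the wood is crushed. The nut stays where it is left.
- tape_measure: Yellow tape measure standing on the bench, 37 x 83 x 68 mm, loose. A bystander. Origin: centre of its underside.
- white_box: White carton standing on the bench, 63 x 59 x 128 mm, loose. A bystander. Origin: centre of its underside.
- screwdriver_red: Red-handled screwdriver lying on the bench, 222 mm long, 30 mm thick, loose. A bystander. Origin: centre of its underside.
- sample_tin: Small round paint tin, 66 mm across, 85 mm high, loose. A bystander. Origin: centre of its underside.

How it is judged:
On the way, in this order (a step that is already met when the one before it is completed fails the run):
1. the offcut is home against the end stop, not yet clamped (y of block_centre in the frame of stop_face below 0.063 m and contact force between clamp_strap and wood_block below 5 N), for 0.2 s.
2. the strap's pad bears firmly on the offcut (contact force between clamp_strap and wood_block above 30 N), for 0.2 s.
At the end, for the whole second after the job is handed in: The offcut lies at rest, within 3 mm of the end stop, and the strap's pad presses on it with more than 30 N (y of block_centre in the frame of stop_face below 0.063 m and contact force between clamp_strap and wood_block above 30 N and linear speed of wood_block below 0.01 m/s); the robot touches nothing.
It fails at once if the pad presses on the offcut with more than 180 N (crushed) (contact force between clamp_strap and wood_block above 180 N).
It fails at once if the robot pushes a guide post with more than 15 N (contact force between any of the fingers, the arm and guide_posts above 15 N).
It fails at once if a bystander is moved more than 30 mm (distance of any of tape_measure, white_box, screwdriver_red, sample_tin from where it was at the start of the episode above 0.03 m).
It also fails if it takes over 58 s, if anything falls off the work surface, if the arm or the gripper's body presses on something with over 40 N, if the wrist force passes 120 N, or if a joint passes its speed limit or range.

## Working session

There is one attempt and no reset: what is moved stays moved. The work goes in short steps, each a Python script; the robot and the scene stay as the last script left them, time stands still between calls to the robot, and variables do not carry over. Pictures are saved under pics/ and viewed, and the job is handed in when it is done.

```bash
ls; mkdir -p pics; python3 - <<'E'
from station import arm, snapshot, camera_info, ticket
import cv2, numpy as np
np.set_printoptions(precision=4,suppress=True)
for n in ("scene","top","wrist"):
    cv2.imwrite(f"pics/a_{n}.png",snapshot(n)); print(n,camera_info(n))
print(arm.read_time(),arm.read_tool_pos(),arm.read_eef_rot(),arm.read_opening())
E
```

```text
pics
scene {'fx': 485.10509465117286, 'fy': 485.10509465117286, 'cx': 315.87238817636427, 'cy': 188.48543725895658, 'R': array([[ 0.7332, -0.6797,  0.0182],
       [-0.5155, -0.5731, -0.6371],
       [ 0.4435,  0.4577, -0.7706]]), 't': array([-0.3821,  0.2567,  1.4238])}
top {'fx': 499.9087014082393, 'fy': 499.9087014082393, 'cx': 327.7506308011229, 'cy': 203.54732353733897, 'R': array([[ 0.0141, -0.9999, -0.0013],
       [-0.9965, -0.0139, -0.0829],
       [ 0.0829,  0.0025, -0.9966]]), 't': array([-0.0816,  0.4284,  1.4185])}
wrist {'fx': 315.7304341467264, 'fy': 315.7304341467264, 'cx': 317.3160007170129, 'cy': 196.9014887357454, 'T_tool_cam': array([[ 0.0001, -0.2822,  0.9594, -0.07  ],
       [ 1.    , -0.0011, -0.0004,  0.0009],
       [ 0.0012,  0.9593,  0.2822, -0.0731],
       [ 0.    ,  0.    ,  0.    ,  1.    ]])}
0.15 [ 0.2854 -0.5835  0.303 ] [-0.6887 -0.1601  0.6891 -0.1588] 1.001155077442218
```

View pics/a_scene.png

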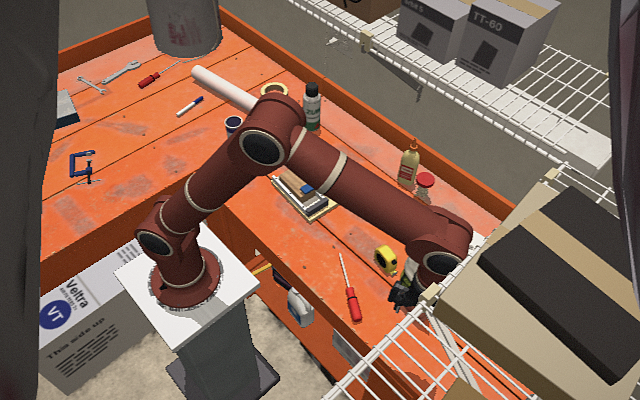

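View pics/a_top.png

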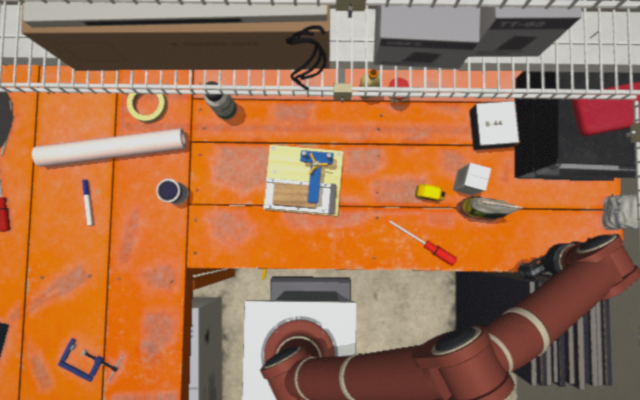

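View pics/a_wrist.png

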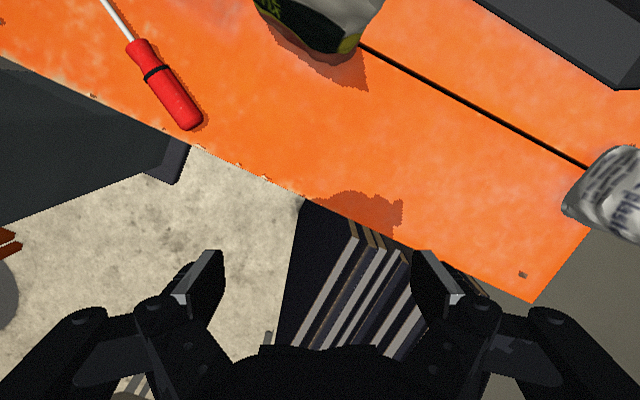

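```bash
cat > h.py <<'E'
from station import arm, snapshot, camera_info, ticket
import cv2, numpy as np
from scipy.spatial.transform import Rotation as Ro
np.set_printoptions(precision=4,suppress=True)
def crop(src,out,x0,y0,x1,y1,k):
    im=cv2.imread(src) if isinstance(src,str) else src
    cv2.imwrite(out,cv2.resize(im[y0:y1,x0:x1],None,fx=k,fy=k,interpolation=cv2.INTER_CUBIC))
def fixedray(n,u,v):
    c=camera_info(n);d=c['R'].T@np.array([(u-c['cx'])/c['fx'],(v-c['cy'])/c['fy'],1]);return -c['R'].T@c['t'],d
def wristray(pose,u,v):
    c=camera_info('wrist');T=c['T_tool_cam'];p,q=pose;R=Ro.from_quat(q).as_matrix()
    d=np.array([(u-c['cx'])/c['fx'],(v-c['cy'])/c['fy'],1]);return R@T[:3,3]+p, R@T[:3,:3]@d
def atz(r,z): o,d=r; return o+d*(z-o[2])/d[2]
def tri(rays):
    A=0;b=0
    for o,d in rays:
        d=d/np.linalg.norm(d);P=np.eye(3)-np.outer(d,d);A=A+P;b=b+P@o
    x=np.linalg.solve(A,b);return x,[np.linalg.norm((np.eye(3)-np.outer(d,d)/(d@d))@(x-o)) for o,d in rays]
def pose(): return np.array(arm.read_tool_pos()),np.array(arm.read_eef_rot())
# tool down: tool x=-z ; tool y (jaw dir) at yaw psi in world xy
def down(psi):
    y=np.array([np.cos(psi),np.sin(psi),0]);x=np.array([0,0,-1.]);z=np.cross(x,y)
    return Ro.from_matrix(np.c_[x,y,z]).as_quat()
def proj_w(ps,X):
    c=camera_info('wrist');T=c['T_tool_cam'];p,q=ps;R=Ro.from_quat(q).as_matrix()
    t=R.T@(np.asarray(X)-p);k=T[:3,:3].T@(t-T[:3,3]);return np.array([c['fx']*k[0]/k[2]+c['cx'],c['fy']*k[1]/k[2]+c['cy']])
E
python3 - <<'E'
from h import *
crop('pics/a_top.png','pics/b_top.png',255,135,355,225,7)
for uv in [(270,146),(342,151),(339,214),(264,208),(172,190),(435,190),(473,178),(440,252)]: print(uv,atz(fixedray('top',*uv),0.018))
print(Ro.from_quat(arm.read_eef_rot()).as_matrix())
E
```

```text
(270, 146) [0.5946 0.0943 0.018 ]
(342, 151) [ 0.5828 -0.1147  0.018 ]
(339, 214) [ 0.3998 -0.1082  0.018 ]
(264, 208) [0.4141 0.1073 0.018 ]
(172, 190) [0.4623 0.3735 0.018 ]
(435, 190) [ 0.4729 -0.3837  0.018 ]
(473, 178) [ 0.5092 -0.4933  0.018 ]
(440, 252) [ 0.2954 -0.3972  0.018 ]
[[-0.0009  0.4394 -0.8983]
 [ 0.0018 -0.8983 -0.4394]
 [-1.     -0.002   0.    ]]
```

View pics/b_top.png

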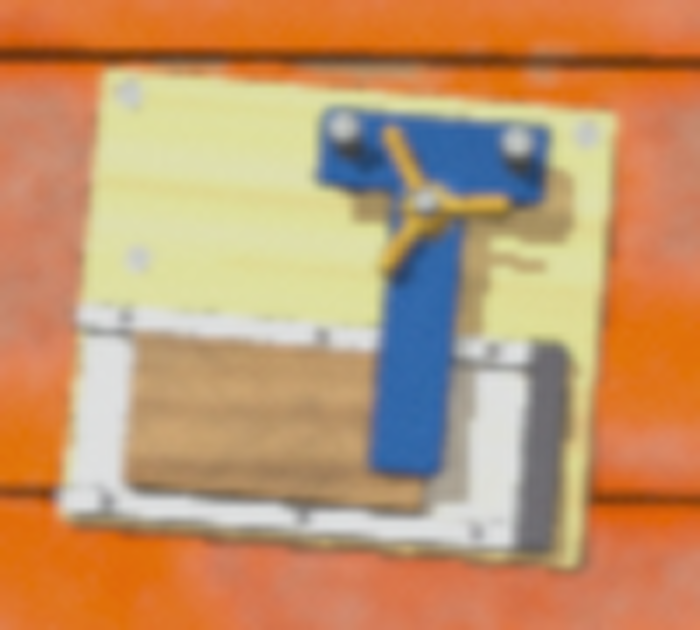

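```bash
python3 - <<'E'
from h import *
import pickle
q=down(-np.pi/2)
print(arm.read_time())
arm.movep([0.44,0.05,0.29],q); print(arm.read_time())
p1=pose(); i1=snapshot('wrist'); 
arm.line_to([0.44,-0.04,0.29],0.2); print(arm.read_time())
p2=pose(); i2=snapshot('wrist'); i3=snapshot('scene')
cv2.imwrite('pics/c1.png',i1);cv2.imwrite('pics/c2.png',i2);cv2.imwrite('pics/c3.png',i3)
pickle.dump((p1,p2),open('c.pkl','wb')); print(p1,p2,arm.read_time(),arm.read_joint_positions())
E
```

```text
0.15
2.475
3.125
(array([0.4404, 0.0492, 0.29  ]), array([ 0.7072, -0.0007, -0.707 , -0.0005])) (array([ 0.4401, -0.0393,  0.29  ]), array([ 0.7071,  0.0003, -0.7071, -0.0004])) 3.225 [ 0.1607  0.3191 -0.1611  2.0085  0.0675  0.8189 -1.6065]
```

View pics/c1.png

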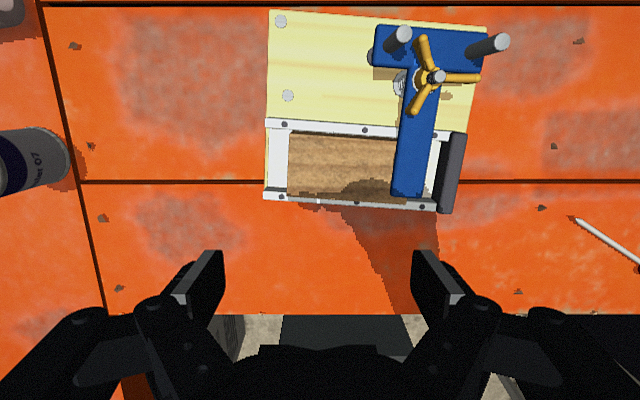

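View pics/c2.png

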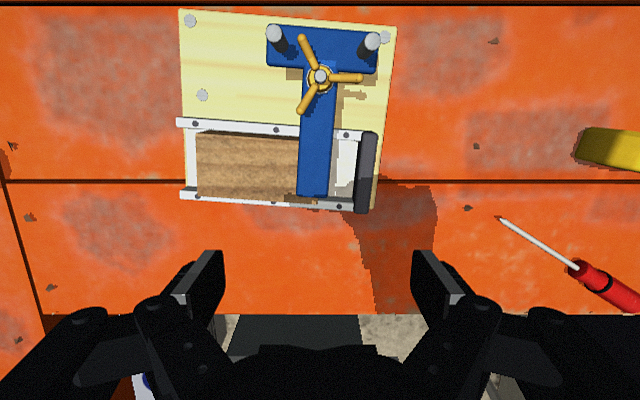

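```bash
python3 - <<'E'
from h import *
crop('pics/c1.png','pics/d1.png',350,10,520,160,4)
crop('pics/c2.png','pics/d2.png',240,10,410,160,4)
crop('pics/c1.png','pics/d3.png',255,105,475,225,3.5)
crop('pics/c2.png','pics/d4.png',170,105,390,225,3.5)
E
```

```text
(no output)
```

View pics/d1.png

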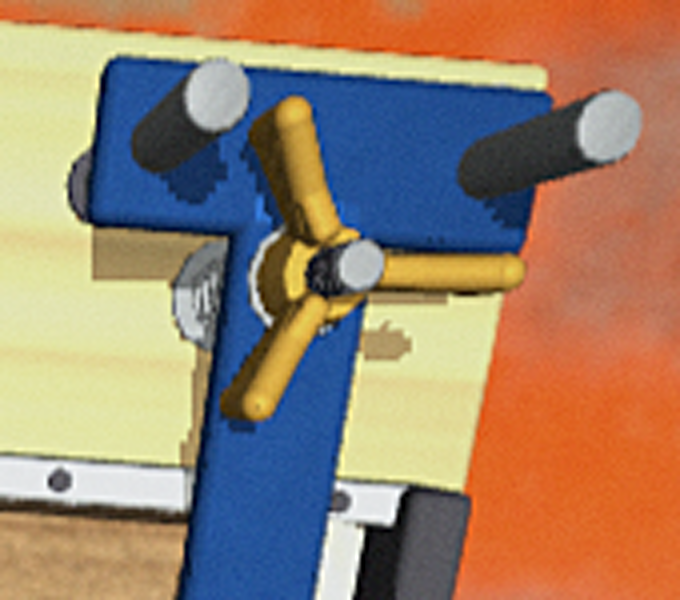

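View pics/d2.png

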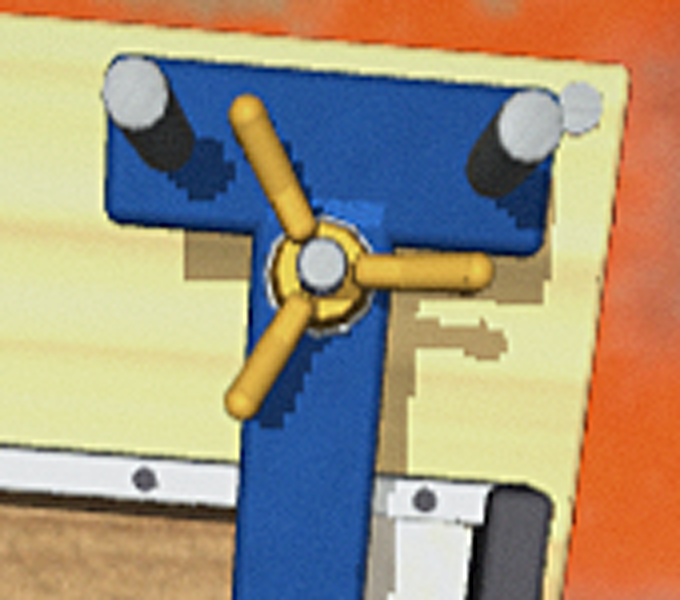

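View pics/d3.png

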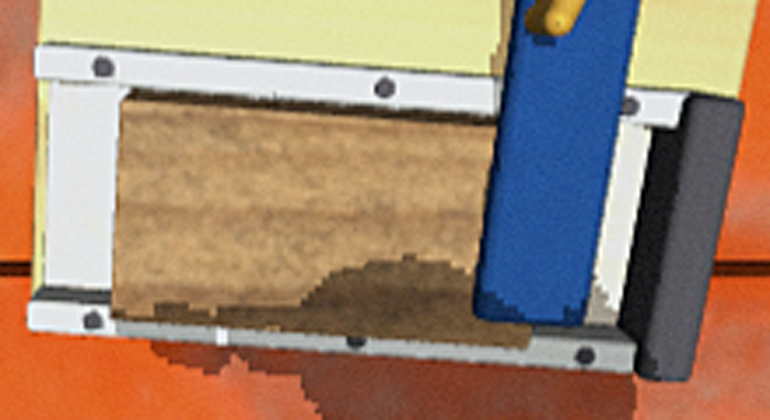

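View pics/d4.png

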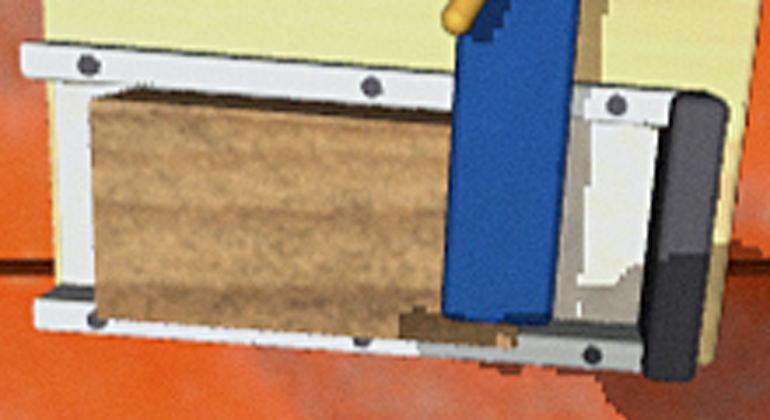

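```bash
python3 - <<'E'
from h import *
import pickle
p1,p2=pickle.load(open('c.pkl','rb'))
f=lambda d,o,s:(d[0]/s+o[0],d[1]/s+o[1])
A={'postL':((217,96),(136,93)),'postR':((610,126),(530,125)),'stud':((360,266),(323,264)),
'wU':((293,108),(246,110)),'wR':((512,270),(480,271)),'wL':((257,402),(241,402))}
B={'blkU':((122,98),(92,98)),'blkL':((110,318),(95,318)),'fenU':((35,47),(22,45)),'fenLend':((28,328),(35,328)),'stopU':((690,95),(675,93)),'stopL':((640,375),(645,375)),'strapL':((477,318),(444,318)),'strapR':((583,325),(550,325))}
for D,o1,o2,s in((A,(350,10),(240,10),4),(B,(255,105),(170,105),3.5)):
    for k,(a,b) in D.items():
        x,e=tri([wristray(p1,*f(a,o1,s)),wristray(p2,*f(b,o2,s))]); print(k,x,np.array(e))
E
```

```text
postL [ 0.5592 -0.0102  0.1239] [0.0002 0.0002]
postR [ 0.5541 -0.0768  0.125 ] [0. 0.]
stud [ 0.5331 -0.0419  0.111 ] [0.0001 0.0001]
wU [ 0.5598 -0.028   0.1081] [0.0002 0.0002]
wR [ 0.5323 -0.0713  0.1086] [0.0001 0.0001]
wL [ 0.5087 -0.0262  0.1068] [0.0001 0.0001]
blkU [0.4875 0.0748 0.0577] [0.0001 0.0001]
blkL [0.4266 0.0796 0.0603] [0.0002 0.0002]
fenU [0.5003 0.1008 0.0371] [0.0001 0.0001]
fenLend [0.4172 0.1068 0.0386] [0.0002 0.0002]
stopU [ 0.487  -0.0842  0.0431] [0.0003 0.0003]
stopL [ 0.4038 -0.0782  0.0447] [0. 0.]
strapL [ 0.4311 -0.0201  0.0766] [0.0001 0.0001]
strapR [ 0.4293 -0.0484  0.0771] [0. 0.]
```

```bash
cat >> h.py <<'E'
TH=np.deg2rad(-4.2); X=np.array([np.cos(TH),np.sin(TH)]);Y=np.array([-X[1],X[0]])
STUD=np.array([0.5331,-0.0418]); O=STUD-0.04*X
def J(x,y,z): return np.r_[O+x*X+y*Y,z]
def toJ(p): d=np.asarray(p)[:2]-O; return np.array([d@X,d@Y])
E
python3 - <<'E'
from h import *
t0=arm.read_time()
q=down(TH)
arm.move_gripper(0.0,40); print('grip',arm.read_time(),arm.read_opening())
arm.movep(J(-.045,.152,.16),q); print(arm.read_time())
arm.line_to(J(-.045,.152,.107),0.15); print(arm.read_time(),toJ(arm.read_tool_pos()),arm.read_tool_pos(),arm.read_ft_force())
i=snapshot('wrist'); cv2.imwrite('pics/e1.png',i)
E
```

```text
grip 3.9917 0.0020290782558652328
4.825
5.325 [-0.0444  0.1514] [0.46   0.1154 0.1077] [ 0.5773 -0.0055  0.2799]
```

View pics/e1.png

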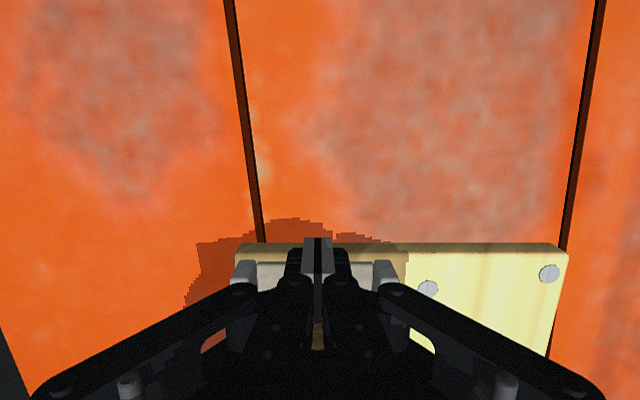

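```bash
python3 - <<'E'
from h import *
f0=np.array(arm.read_ft_force()); print(arm.read_time(),f0)
arm.line_to(J(-.045,.100,.107),0.10); 
print(arm.read_time(),toJ(arm.read_tool_pos()),np.array(arm.read_ft_force())-f0)
y=.100
while y>.070:
    y-=.002
    arm.line_to(J(-.045,y,.107),0.04); f=np.array(arm.read_ft_force())-f0
    print(round(y,3),round(arm.read_time(),2),toJ(arm.read_tool_pos()),f)
    if f@np.r_[Y,0]>10: break
cv2.imwrite('pics/e2.png',snapshot('wrist'));cv2.imwrite('pics/e2t.png',snapshot('top'))
E
```

```text
5.375 [-0.2477 -0.1441 -0.1769]
6.0417 [-0.0449  0.1002] [0.8011 0.6826 0.5043]
0.098 6.29 [-0.0451  0.0984] [ 0.3596 -0.2952  0.3784]
0.096 6.54 [-0.045   0.0962] [-0.252   0.8541  0.6129]
0.094 6.79 [-0.045   0.0939] [ 0.8445 -0.0226  1.0937]
0.092 7.04 [-0.045   0.0917] [-0.1496  0.1797 -0.0767]
0.09 7.29 [-0.045   0.0897] [ 1.3221  0.0622 -0.0255]
0.088 7.54 [-0.045   0.0877] [ 0.4409 -0.0842 -0.3639]
0.086 7.79 [-0.0449  0.0866] [0.5715 2.6149 0.9003]
0.084 8.04 [-0.0449  0.0864] [-0.2092  5.2754  0.7173]
0.082 8.29 [-0.0449  0.0862] [-0.3082  8.6337  0.4185]
0.08 8.54 [-0.0449  0.086 ] [-1.4953 12.2556  0.3197]
```

```bash
python3 - <<'E'
from h import *
arm.line_to(J(-.045,.10,.107),0.15)
arm.line_to(J(-.045,.12,.24),0.3)
# move towards nut; view
phi=np.deg2rad(207.7)
q=down(phi-np.pi/2)
d=np.r_[np.cos(phi),np.sin(phi)]
j=arm.ik(np.r_[STUD+.026*d,.22],q); print(j)
arm.movep(np.r_[STUD+.06*d,.25],q)
import pickle
ps=pose(); cv2.imwrite('pics/f1.png',snapshot('wrist')); pickle.dump(ps,open('f.pkl','wb'))
cv2.imwrite('pics/f1t.png',snapshot('top'))
print(arm.read_time(),ps, arm.read_joint_positions())
for z in(.162,):
  for a in (245,207.7,150,120,95,85):
    a=np.deg2rad(a); print(a,arm.ik(np.r_[STUD+.026*np.array([np.cos(a),np.sin(a)]),z],down(a-np.pi/2)))
crop('pics/f1t.png','pics/f1tc.png',255,135,355,225,7)
E
```

```text
[ 0.7157  0.7454 -1.0794  1.8992  0.7902  1.0004  1.3295]
11.4083 (array([ 0.4797, -0.0695,  0.2495]), array([-0.1691,  0.6869,  0.1695,  0.6862])) [ 0.8041  0.6729 -1.1277  1.9385  0.7261  1.0119  1.3933]
4.276056667386108 [ 0.7395  0.9115 -1.1471  1.9137  0.9952  1.0333  1.8407]
3.625048856392222 [ 0.6592  0.8088 -0.9812  1.9518  0.8857  0.8891  1.2554]
2.6179938779914944 [ 0.4748  0.7051 -0.7201  1.9597  0.688   0.7383  0.3868]
2.0943951023931953 [ 0.3744  0.6783 -0.5868  1.9373  0.5721  0.6969 -0.0384]
1.6580627893946132 [ 0.2958  0.6658 -0.4742  1.9103  0.4676  0.6761 -0.3758]
1.4835298641951802 [ 0.2667  0.6627 -0.4294  1.8987  0.4248  0.6706 -0.5075]
```

View pics/f1.png

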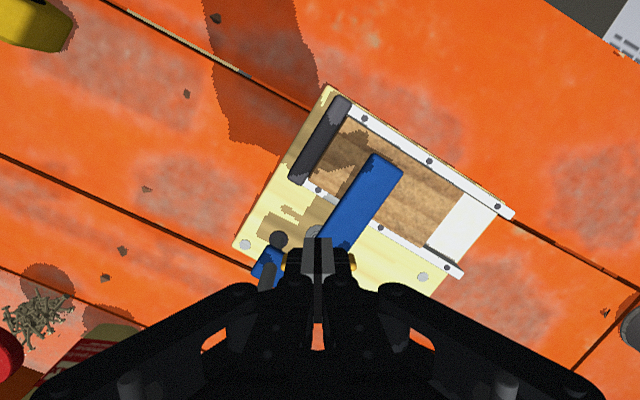

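View pics/e2.png

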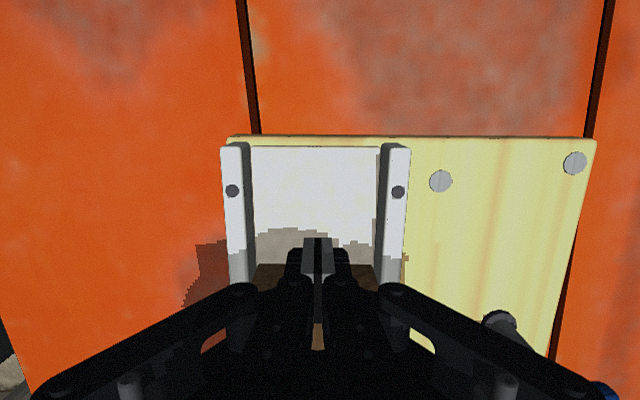

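View pics/f1tc.png

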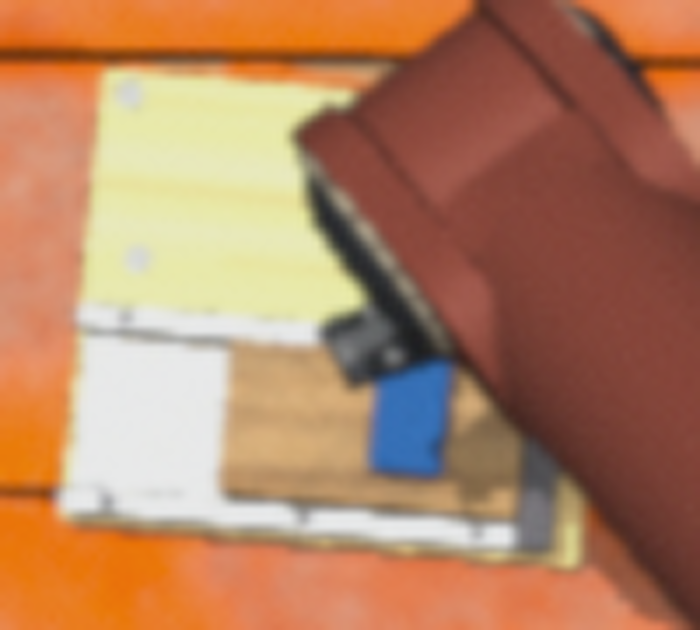

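```bash
cat >> h.py <<'E'
def P(phi,r,z):
    a=np.deg2rad(phi); return np.r_[STUD+r*np.array([np.cos(a),np.sin(a)]),z], down(a-np.pi/2)
def rd(n=3,dt=.02):
    F=[];M=[]
    for _ in range(n): arm.pause(dt);F.append(arm.read_ft_force());M.append(arm.read_wrist_torque())
    return np.mean(F,0),np.mean(M,0)
def meas(f0,m0,n=3):
    F,M=rd(n); F=F-f0;M=M-m0; p=np.array(arm.read_tool_pos());r=p[:2]-STUD
    t1=r[0]*F[1]-r[1]*F[0]; R=np.linalg.norm(r); ph=np.rad2deg(np.arctan2(r[1],r[0]))%360
    return dict(phi=ph,R=R*1e3,tau=t1,tau2=t1+M[2],Fr=F[:2]@r/R,Ft=t1/R,Fz=F[2],t=arm.read_time())
def show(m): print(' '.join(f'{k}={v:.3f}' for k,v in m.items()))
E
python3 - <<'E'
from h import *
p,q=P(207.7,.025,.205)
arm.movep(p,q)
f0,m0=rd(5); print(arm.read_time(),f0,m0,arm.read_tool_pos())
z=.205
for z in (.185,.172,.1625):
    p,q=P(207.7,.025,z); arm.line_to(p,0.08,ori=q); m=meas(f0,m0,2); show(m)
    if abs(m['Fz'])>5: print('blocked');break
cv2.imwrite('pics/g1.png',snapshot('wrist'));cv2.imwrite('pics/g1s.png',snapshot('scene'))
np.save('f0.npy',[f0,m0])
E
```

```text
11.8333 [-0.2998 -0.27    0.2247] [ 0.0131  0.0056 -0.0109] [ 0.5107 -0.0531  0.2055]
phi=207.807 R=25.265 tau=-0.005 tau2=-0.005 Fr=-0.675 Ft=-0.193 Fz=0.201 t=12.267
phi=207.471 R=25.144 tau=-0.001 tau2=0.026 Fr=-0.403 Ft=-0.043 Fz=0.136 t=12.617
phi=207.498 R=25.180 tau=-0.001 tau2=0.020 Fr=0.020 Ft=-0.043 Fz=0.438 t=12.917
```

View pics/g1.png

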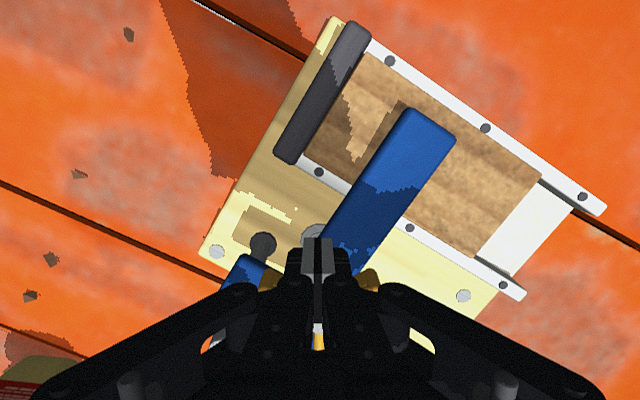

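```bash
cat >> h.py <<'E'
def sweep(a,end,step,f0,m0,z=.1625,r=.025,stop=.15,v=.05):
    while a>end:
        a-=step; p,q=P(a,r,z); arm.line_to(p,v,ori=q); m=meas(f0,m0,3); m['cmd']=a; show(m)
        if m['tau']>stop: print('STOP tau');break
        if abs(m['Fr'])>7 or m['Ft']>11 or abs(m['Fz'])>8: print('STOP force');break
    return a
E
python3 - <<'E'
from h import *
f0,m0=np.load('f0.npy')
a=sweep(207.5,97,9,f0,m0)
cv2.imwrite('pics/g2.png',snapshot('wrist'));cv2.imwrite('pics/g2t.png',snapshot('top'))
E
```

```text
phi=198.754 R=24.877 tau=-0.009 tau2=0.011 Fr=-0.703 Ft=-0.347 Fz=-0.200 t=13.375 cmd=198.500
phi=191.043 R=25.286 tau=0.032 tau2=0.069 Fr=0.422 Ft=1.262 Fz=-0.145 t=13.733 cmd=189.500
phi=182.845 R=25.564 tau=0.070 tau2=0.068 Fr=1.906 Ft=2.726 Fz=-0.440 t=14.092 cmd=180.500
phi=172.463 R=25.458 tau=0.077 tau2=0.065 Fr=1.747 Ft=3.016 Fz=-1.574 t=14.450 cmd=171.500
phi=162.500 R=25.484 tau=0.057 tau2=0.061 Fr=1.206 Ft=2.251 Fz=-1.289 t=14.808 cmd=162.500
phi=153.019 R=25.471 tau=0.041 tau2=0.077 Fr=2.570 Ft=1.597 Fz=-1.342 t=15.167 cmd=153.500
phi=143.915 R=25.449 tau=0.038 tau2=0.071 Fr=3.031 Ft=1.508 Fz=-2.085 t=15.525 cmd=144.500
phi=134.922 R=25.415 tau=0.052 tau2=0.127 Fr=3.274 Ft=2.065 Fz=-1.435 t=15.883 cmd=135.500
phi=125.660 R=25.215 tau=0.040 tau2=0.099 Fr=3.458 Ft=1.572 Fz=-0.514 t=16.242 cmd=126.500
phi=116.953 R=25.138 tau=0.028 tau2=0.081 Fr=2.837 Ft=1.116 Fz=-0.646 t=16.600 cmd=117.500
phi=108.182 R=25.088 tau=0.049 tau2=0.086 Fr=2.723 Ft=1.954 Fz=-1.064 t=16.958 cmd=108.500
phi=99.273 R=25.102 tau=0.056 tau2=0.053 Fr=2.657 Ft=2.240 Fz=-0.966 t=17.317 cmd=99.500
phi=90.457 R=25.069 tau=0.061 tau2=0.112 Fr=2.472 Ft=2.421 Fz=-0.535 t=17.675 cmd=90.500
```

View pics/g2.png

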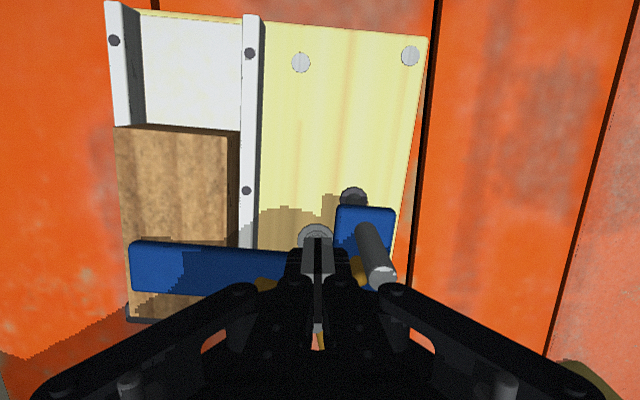

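```bash
cat >> h.py <<'E'
def restroke(a,b,zl,zi):
    p,q=P(a+9,.025,zl); arm.line_to(p,.05,ori=q)
    p,q=P(a+9,.025,.205); arm.line_to(p,.12,ori=q)
    p,q=P(b,.025,.205); arm.movep(p,q)
    f0,m0=rd(5); np.save('f0.npy',[f0,m0]); print(arm.read_time(),f0,m0)
    for z in (.18,zi+.005,zi):
        p,q=P(b,.025,z); arm.line_to(p,0.1,ori=q); m=meas(f0,m0,2); show(m)
        if abs(m['Fz'])>5: print('blocked');return None
    return f0,m0
E
python3 - <<'E'
from h import *
p,q=P(99.5,.025,.1625); arm.line_to(p,.05,ori=q)
p,q=P(99.5,.025,.205); arm.line_to(p,.12,ori=q)
p,q=P(227,.025,.205); arm.movep(p,q); print(arm.read_time())
cv2.imwrite('pics/h1.png',snapshot('wrist'));cv2.imwrite('pics/h1t.png',snapshot('scene'))
crop('pics/h1.png','pics/h1c.png',200,180,440,380,3)
E
```

```text
20.225
```

View pics/h1c.png

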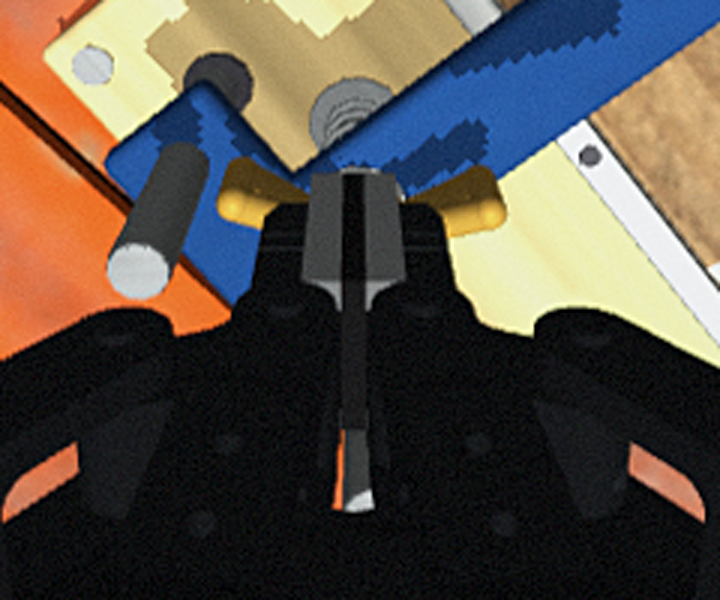

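```bash
cat >> h.py <<'E'
def sweep2(a,end,step,f0,m0,z,r=.025,stop=.15,v=.06,n=5):
    h=[]
    while a>end:
        a-=step; p,q=P(a,r,z); arm.line_to(p,v,ori=q); m=meas(f0,m0,n); m['cmd']=a; show(m); h.append(m['tau2'])
        if np.mean(h[-2:])>stop: print('STOP tau');break
        if abs(m['Fr'])>8 or m['Ft']>11 or abs(m['Fz'])>8: print('STOP force');break
    return a
E
python3 - <<'E'
from h import *
b=227;zi=.1603
f0,m0=rd(5);np.save('f0.npy',[f0,m0])
ok=True
for z in (.18,zi+.005,zi):
    p,q=P(b,.025,z); arm.line_to(p,0.1,ori=q); m=meas(f0,m0,2); show(m)
    if abs(m['Fz'])>5: print('blocked');ok=False;break
if ok: print(sweep2(b,97,9,f0,m0,zi))
cv2.imwrite('pics/h2.png',snapshot('wrist'))
E
```

```text
phi=226.722 R=24.882 tau=-0.014 tau2=-0.010 Fr=-0.145 Ft=-0.550 Fz=-0.671 t=20.842
phi=226.849 R=25.026 tau=-0.011 tau2=-0.040 Fr=-0.496 Ft=-0.435 Fz=0.018 t=21.175
phi=226.983 R=25.014 tau=-0.011 tau2=0.015 Fr=-0.155 Ft=-0.453 Fz=0.210 t=21.458
phi=218.472 R=24.942 tau=-0.007 tau2=-0.011 Fr=-0.066 Ft=-0.290 Fz=-0.182 t=21.850 cmd=218.000
phi=209.416 R=24.956 tau=-0.008 tau2=-0.025 Fr=-0.192 Ft=-0.301 Fz=-0.553 t=22.242 cmd=209.000
phi=202.403 R=25.563 tau=0.057 tau2=0.040 Fr=2.092 Ft=2.248 Fz=0.001 t=22.633 cmd=200.000
phi=192.346 R=25.456 tau=0.080 tau2=0.092 Fr=1.717 Ft=3.134 Fz=-1.116 t=23.025 cmd=191.000
phi=182.058 R=25.404 tau=0.063 tau2=0.065 Fr=2.061 Ft=2.489 Fz=-1.394 t=23.417 cmd=182.000
phi=172.647 R=25.420 tau=0.059 tau2=0.067 Fr=2.574 Ft=2.335 Fz=-1.695 t=23.808 cmd=173.000
phi=163.510 R=25.428 tau=0.046 tau2=0.094 Fr=3.169 Ft=1.794 Fz=-1.658 t=24.200 cmd=164.000
phi=154.641 R=25.386 tau=0.051 tau2=0.083 Fr=3.317 Ft=2.009 Fz=-1.882 t=24.592 cmd=155.000
phi=146.678 R=25.569 tau=0.072 tau2=0.095 Fr=4.007 Ft=2.809 Fz=-2.127 t=24.983 cmd=146.000
phi=138.624 R=25.807 tau=0.102 tau2=0.124 Fr=4.166 Ft=3.939 Fz=-2.218 t=25.375 cmd=137.000
phi=131.023 R=26.234 tau=0.136 tau2=0.132 Fr=4.795 Ft=5.201 Fz=-1.491 t=25.767 cmd=128.000
phi=123.373 R=26.613 tau=0.176 tau2=0.179 Fr=5.281 Ft=6.625 Fz=-1.357 t=26.158 cmd=119.000
STOP tau
119
```

```bash
python3 - <<'E'
from h import *
f0,m0=np.load('f0.npy')
show(meas(f0,m0,10))
p,q=P(115,.025,.1603); arm.line_to(p,.05,ori=q); show(meas(f0,m0,12))
E
```

```text
phi=123.411 R=26.612 tau=0.190 tau2=0.192 Fr=5.283 Ft=7.130 Fz=-1.008 t=26.375
phi=120.272 R=26.856 tau=0.200 tau2=0.199 Fr=5.168 Ft=7.448 Fz=-0.646 t=26.825
```

```bash
python3 - <<'E'
from h import *
f0,m0=np.load('f0.npy')
p,q=P(134,.025,.1603); arm.line_to(p,.06,ori=q); show(meas(f0,m0,4))
p,q=P(134,.025,.23); arm.line_to(p,.12,ori=q)
arm.movep([0.44,-0.04,0.29],down(-np.pi/2)); ps=pose()
cv2.imwrite('pics/i1.png',snapshot('wrist'));cv2.imwrite('pics/i1t.png',snapshot('top'))
print(arm.read_time(),ps,arm.read_ft_force())
crop('pics/i1.png','pics/i1c.png',170,0,410,225,2.6)
E
```

```text
phi=131.163 R=24.494 tau=0.005 tau2=-0.001 Fr=1.178 Ft=0.218 Fz=-1.010 t=27.375
29.825 (array([ 0.44  , -0.0399,  0.2896]), array([-0.7068, -0.0004,  0.7074, -0.0003])) [1.3897 0.6616 0.3453]
```

View pics/i1c.png

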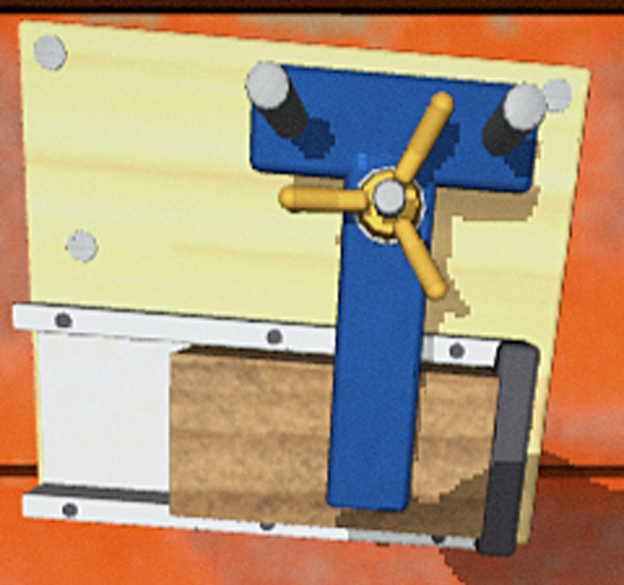

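View pics/i1t.png

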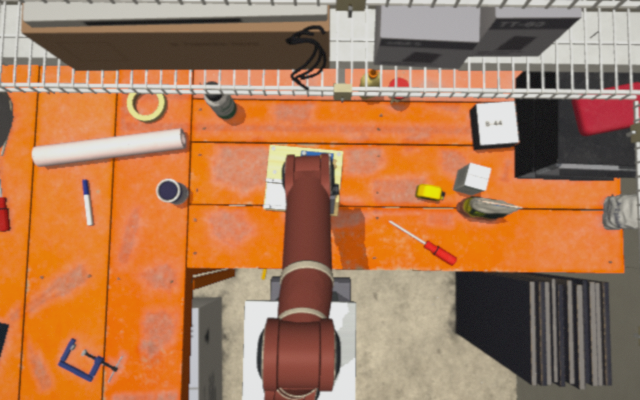

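```bash
python3 - <<'E'
from h import *
print(ticket.finish_job(), arm.read_time())
E
```

```text
the job is handed in; nothing more can be done
the job is handed in; nothing more can be done
```

The offcut is home against the end stop and clamped, and the job was handed in just after 29.8 s (limit 58 s). It reports no verdict, so what follows rests on my own readings.

- **Pushing home:** I slid the offcut along the channel with closed fingertips until it stopped moving and the push rose to about 12 N. It ended at jig y = 75 mm; I expected about 74 mm from measuring the stop. The last wrist picture shows its end against the dark stop.
- **Tightening:** I turned the nut clockwise in two strokes through the post gap. Running effort was about 0.08 N m. It rose over the last 25–30 degrees, and I stopped at about 0.20 N m, inside the firm range and well below crushing.
- **Posts and bystanders:** No push showed up that pointed to touching a post. The radial force stayed at or below 5.3 N, and it was there only while the fingers were pushing a wing. In the top picture the tape measure, carton, screwdriver and tin are in the same places as at the start.
- **At hand-in:** The arm was clear of everything. I could not measure the pad force directly; it is only inferred from the nut torque.
- **Disagreement:** In the first stroke the torque computed from force alone read low, at 0.03–0.08 N m. Adding the wrist moment brought it near the stated 0.09 N m, so I used that reading to decide when to stop. At the end the two readings agreed.

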